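# Gauge the spacer sleeves and set the bench magnifier over the rejects

## Task

Try the loose spacer sleeves one at a time on the plug gauge: those that slide right down the pin to its foot go into the yellow basket, those that hang up part-way go into the round steel dish under the magnifier (swing the lens out of the way to get at it). Then set the magnifier for the inspector: lens centred over the dish and tilted 30 degrees with its knob edge down. Leave the tape roll, tape measure and wood block where they are.

Things in the scene. Friction and masses are not known exactly. Their poses are not given: they have to be found in the camera images.
- sleeve_a_mid (a point): round aluminium spacer sleeve, 38 mm outside, 28 mm long, bore 22 mm at both ends, about 60 g, standing on end on the table; some are bored right through, in some an 8 mm thick web with only a 9 mm pilot hole has been left in the middle of the bore (10 mm in from either end), which shows only down the bore and is not told by the name; point at its centre, half-way up; z along the bore. May be absent.
- sleeve_b_mid (a point): round aluminium spacer sleeve, 38 mm outside, 28 mm long, bore 22 mm at both ends, about 60 g, standing on end on the table; some are bored right through, in some an 8 mm thick web with only a 9 mm pilot hole has been left in the middle of the bore (10 mm in from either end), which shows only down the bore and is not told by the name; point at its centre, half-way up; z along the bore. May be absent.
- sleeve_c_mid (a point): round aluminium spacer sleeve, 38 mm outside, 28 mm long, bore 22 mm at both ends, about 60 g, standing on end on the table; some are bored right through, in some an 8 mm thick web with only a 9 mm pilot hole has been left in the middle of the bore (10 mm in from either end), which shows only down the bore and is not told by the name; point at its centre, half-way up; z along the bore. May be absent.
- sleeve_d_mid (a point): round aluminium spacer sleeve, 38 mm outside, 28 mm long, bore 22 mm at both ends, about 60 g, standing on end on the table; some are bored right through, in some an 8 mm thick web with only a 9 mm pilot hole has been left in the middle of the bore (10 mm in from either end), which shows only down the bore and is not told by the name; point at its centre, half-way up; z along the bore. May be absent.
- sleeve_e_mid (a point): round aluminium spacer sleeve, 38 mm outside, 28 mm long, bore 22 mm at both ends, about 60 g, standing on end on the table; some are bored right through, in some an 8 mm thick web with only a 9 mm pilot hole has been left in the middle of the bore (10 mm in from either end), which shows only down the bore and is not told by the name; point at its centre, half-way up; z along the bore. May be absent.
- gauge_seat (a point): plug gauge, fixed to the table: upright steel pin, 19 mm thick and 24 mm tall (its last 6 mm tapered to 9 mm at the tip), on a round foot of 60 mm diameter and 12 mm height. Point on the pin's axis on the top face of the foot, z up. A through-bored sleeve slides down until it rests on the foot (its centre 14 mm above this point); one with a web stops with the web on the pin's tip, 14 mm higher.
- basket_floor (a point): yellow slotted basket, loose, 98 x 224 mm and 56 mm tall, inside about 66 x 185 mm at the floor, with the long side (its y) roughly along the robot's x; it takes the good sleeves. Point at the middle of its inner floor, 8 mm above the table.
- dish_floor (a point): round flat steel parts dish, fixed by its magnet, 136 mm across the rim, 118 mm across the floor, 18 mm tall, within the swing of the magnifier; it takes the rejected sleeves (three stand side by side round its middle). Point at the middle of its inner floor, 4 mm above the table.
- stand_axis (a point): bench magnifier, fixed: a 100 mm foot with a 222 mm post; its arm swings about the post's vertical axis. Point on that axis at the height of the arm, 200 mm above the table.
- lens (a point): centre of the magnifier's round lens head (96 mm across, 16 mm thick), 160 mm from the post's axis and 200 mm above the table; the head tilts in a yoke about a level axis through this point, at right angles to the arm, so this point moves with the swivel and not with the tilt.
- knob (a point): centre of the black ball knob, 22 mm across, on a 9 mm stem on the lens head's outer edge (the side away from the post), 75 mm out from the lens centre; with it the head is swung and tilted: pinch it from above or push it.
- swivel (a joint): angle of the magnifier's arm about the post, rad, range -1.5 to 1.0; 0 points along the stand's own -x (roughly at the robot), positive swings the lens to the robot's right (counter-clockwise from above). Stays where it is left (friction 0.35 N m).
- tilt (a joint): tilt of the lens head, rad, range -0.7 to 1.0; 0 is level, positive has the knob's edge lower than the post's edge. Stays where it is left (friction 0.15 N m).
- tape_black: bystander: black tape roll, 68 mm across, 19 mm high, lying; origin under its centre.
- tape_measure: bystander: yellow tape measure, 36 x 74 x 62 mm; origin under its centre.
- wood_block: bystander: wooden block, 48 x 65 x 42 mm; origin under its centre.
Mind the look-alikes: they are no part of the job. Leave any turquoise look-alike of the part that bears sleeve_c_mid alone.

How it is judged:
On the way, in this order (a step that is already met when the one before it is completed fails the run):
1. a sleeve has been tried on the gauge pin (((horizontal distance between sleeve_a_mid and gauge_seat below 0.004 m and z of sleeve_a_mid in the frame of gauge_seat below 0.0325 m and angle between sleeve_a_mid's own z axis and vertical below 0.12 rad) or (horizontal distance between sleeve_b_mid and gauge_seat below 0.004 m and z of sleeve_b_mid in the frame of gauge_seat below 0.0325 m and angle between sleeve_b_mid's own z axis and vertical below 0.12 rad) or (horizontal distance between sleeve_c_mid and gauge_seat below 0.004 m and z of sleeve_c_mid in the frame of gauge_seat below 0.0325 m and angle between sleeve_c_mid's own z axis and vertical below 0.12 rad) or (horizontal distance between sleeve_d_mid and gauge_seat below 0.004 m and z of sleeve_d_mid in the frame of gauge_seat below 0.0325 m and angle between sleeve_d_mid's own z axis and vertical below 0.12 rad) or (horizontal distance between sleeve_e_mid and gauge_seat below 0.004 m and z of sleeve_e_mid in the frame of gauge_seat below 0.0325 m and angle between sleeve_e_mid's own z axis and vertical below 0.12 rad))), for 0.1 s.
2. the pin is bare again ((horizontal distance between sleeve_a_mid and gauge_seat above 0.02 m or z of sleeve_a_mid in the frame of gauge_seat above 0.045 m) and (horizontal distance between sleeve_b_mid and gauge_seat above 0.02 m or z of sleeve_b_mid in the frame of gauge_seat above 0.045 m) and (horizontal distance between sleeve_c_mid and gauge_seat above 0.02 m or z of sleeve_c_mid in the frame of gauge_seat above 0.045 m) and (horizontal distance between sleeve_d_mid and gauge_seat above 0.02 m or z of sleeve_d_mid in the frame of gauge_seat above 0.045 m) and (horizontal distance between sleeve_e_mid and gauge_seat above 0.02 m or z of sleeve_e_mid in the frame of gauge_seat above 0.045 m)).
3. another sleeve has been tried on the pin (((horizontal distance between sleeve_a_mid and gauge_seat below 0.004 m and z of sleeve_a_mid in the frame of gauge_seat below 0.0325 m and angle between sleeve_a_mid's own z axis and vertical below 0.12 rad) or (horizontal distance between sleeve_b_mid and gauge_seat below 0.004 m and z of sleeve_b_mid in the frame of gauge_seat below 0.0325 m and angle between sleeve_b_mid's own z axis and vertical below 0.12 rad) or (horizontal distance between sleeve_c_mid and gauge_seat below 0.004 m and z of sleeve_c_mid in the frame of gauge_seat below 0.0325 m and angle between sleeve_c_mid's own z axis and vertical below 0.12 rad) or (horizontal distance between sleeve_d_mid and gauge_seat below 0.004 m and z of sleeve_d_mid in the frame of gauge_seat below 0.0325 m and angle between sleeve_d_mid's own z axis and vertical below 0.12 rad) or (horizontal distance between sleeve_e_mid and gauge_seat below 0.004 m and z of sleeve_e_mid in the frame of gauge_seat below 0.0325 m and angle between sleeve_e_mid's own z axis and vertical below 0.12 rad))), for 0.1 s.
4. the pin is bare again (all of step 2).
5. a third sleeve has been tried on the pin (((horizontal distance between sleeve_a_mid and gauge_seat below 0.004 m and z of sleeve_a_mid in the frame of gauge_seat below 0.0325 m and angle between sleeve_a_mid's own z axis and vertical below 0.12 rad) or (horizontal distance between sleeve_b_mid and gauge_seat below 0.004 m and z of sleeve_b_mid in the frame of gauge_seat below 0.0325 m and angle between sleeve_b_mid's own z axis and vertical below 0.12 rad) or (horizontal distance between sleeve_c_mid and gauge_seat below 0.004 m and z of sleeve_c_mid in the frame of gauge_seat below 0.0325 m and angle between sleeve_c_mid's own z axis and vertical below 0.12 rad) or (horizontal distance between sleeve_d_mid and gauge_seat below 0.004 m and z of sleeve_d_mid in the frame of gauge_seat below 0.0325 m and angle between sleeve_d_mid's own z axis and vertical below 0.12 rad) or (horizontal distance between sleeve_e_mid and gauge_seat below 0.004 m and z of sleeve_e_mid in the frame of gauge_seat below 0.0325 m and angle between sleeve_e_mid's own z axis and vertical below 0.12 rad))), for 0.1 s.
At the end, for the whole second after the job is handed in: Every through-bored sleeve lies inside the basket and every sleeve with a web inside the dish, at rest; the lens centre is within 22 mm of straight above the dish's centre; the lens head is tilted 30 degrees (within 5 degrees) with the knob edge down, and the magnifier is still (horizontal distance between each of sleeve_a_mid, sleeve_c_mid, sleeve_d_mid and dish_floor below 0.052 m and z of each of sleeve_a_mid, sleeve_c_mid, sleeve_d_mid in the frame of dish_floor below 0.065 m and linear speed of each of sleeve_a, sleeve_b, sleeve_c, sleeve_d, sleeve_e below 0.02 m/s and x of sleeve_b_mid in the frame of basket_floor between -0.036 and 0.036 m and y of sleeve_b_mid in the frame of basket_floor between -0.096 and 0.096 m and z of each of sleeve_b_mid, sleeve_e_mid in the frame of basket_floor below 0.05 m and x of sleeve_e_mid in the frame of basket_floor between -0.036 and 0.036 m and y of sleeve_e_mid in the frame of basket_floor between -0.096 and 0.096 m and horizontal distance between lens and dish_floor below 0.022 m and value of joint tilt between 0.434 and 0.614 rad and velocity of joint tilt between -0.03 and 0.03 rad/s and velocity of joint swivel between -0.03 and 0.03 rad/s); the robot touches nothing.
It fails at once if the tape roll, tape measure or wood block is shifted more than 30 mm (distance of any of tape_black, tape_measure, wood_block from where it was at the start of the episode above 0.03 m).
Of sleeve_a, sleeve_b, sleeve_c, sleeve_d, sleeve_e only 3 to 4 are there at a start; the rules pass over those that are not, and their reading is None.
At some moment in a run one of sleeve_a, sleeve_b, sleeve_c, sleeve_d, sleeve_e may be knocked a few centimetres aside while the robot is not near it.
It also fails if it takes over 210 s, if anything falls off the work surface, if the arm or the gripper's body presses on something with over 40 N, if the wrist force passes 120 N, or if a joint passes its speed limit or range.

## Robot

A 6-joint arm with a two-finger parallel gripper is mounted at the origin on a cart in front of the work surface, level with it; the furniture and walls round the work are solid. World frame = base frame: x ahead of the robot, y to its left, z up, the work surface at z = 0. Lengths are in m, angles in rad, forces in N, time in s.
With the tool pointing down it reaches from about 0.425 to 0.95 m from the base axis. Payload 3.5 kg.
Tool frame: the origin (TCP) lies midway between the tips of the shut fingers; the grasp point (between the pads) lies 19 mm behind it; z points along the fingers, y is the line along which they close (so a half turn about z gives the same grasp; the last joint's range is limited). The gripper opens to 85 mm and grips with 20 to 120 N. Pads are 22 mm wide; open, the fingers measure 114 mm over their backs; the gripper's body (76 mm by 85 mm) begins 54 mm behind the grasp point. The pads swing forward as they close: fully open they stand 13 mm farther back than shut.
Start: joints at [1.053, 0.286, 1.577, -0, 1.279, -0.15], TCP at [0.243, 0.63, 0.231] pointing down, gripper open.
Joint ranges: [-2.77, 2.77], [-0.9, 2.22], [0.21, 2.48], [-1.53, 4.67], [0.24, 2.81], [-2.84, 2.84]. Speed limits (rad/s): [2.79, 2.79, 3.14, 3.14, 3.14, 3.14].

## Interface

Orientations are given as a unit quaternion [x, y, z, w].
In Python, from plant import get_state, read_camera, ctrl gives the robot as it stands.
- The arm moves only by the shell command python3 -m crank 'ROWS' [FORCE]. ROWS is JSON, a list of rows, each a list of 3 entries, a list of its own where there are three numbers: the shift along the tool's x, y, z in mm, then the turn about the tool's z in degrees, then the closure in counts, from 0 (fully open) to 255 (shut). In form: [[[tx, ty, tz], yaw, claw], ...]. A call has 1 to 10 rows; each row is the pose to reach, as a shift and turn from the pose commanded when the call began, along the tool's axes at that moment; what a row does not reach only later rows make up. A row lasts 1/10 s, in which the tool goes at most 50 mm and 8.59 degrees, less where a joint would pass 70% of its speed; a pose out of reach is approached as far as the arm can. A call with a gripper value outside its range is refused whole. The fingers move at their own pace and stop on an object; FORCE is the grip in N (left out, the last holds). Time passes only in rows, so rows that repeat a pose let the fingers close. It gives the time, the measured TCP pose, the force, the opening and the grip force at its end, in the units of the state.
- get_state(): the state, without advancing time (a new reading comes with each control period).
- read_camera(name): name is "scene" or "top"; returns a dict with "frame" (480x640x3 uint8, blue, green, red), "range_z" (480x640 float32, m along the optical axis (not along the pixel's ray), 0 where there is no reading), "vfov" (degrees; the focal length in pixels is half the picture's height over the tangent of half this angle, whatever the lens; pixels are square), "cx", "cy" (the principal point, pixels), "origin" and "orientation" of the camera in the world. Camera axes: x right, y down, z forward; pixel columns grow to the right and rows downward; lengths in m; the calibration is good to about 2 mm. A picture is of the moment at which its call begins.
- ctrl.sign_off(): hands the job in; it is judged then, once.
The state is a dict: "time": time; "qpos": joint angles; "dq": joint speeds; "joint_efforts": joint torques, N m; "eef_pos": TCP position; "tcp_rot": TCP orientation; "contact_force": force on the tool from outside, world axes, zero at the start; "wrist_torque": the same for the moment, N m; "opening": opening from 0.0 (shut) to 1.0 (fully open); "finger_force": force on a finger pad.
Only numpy, scipy, OpenCV 4.12 (cv2) and the standard library are available. Lean on these libraries where they do the work, as an engineer would, in place of code of your own. Each camera call takes 0.05 s, during which the arm holds its last target. There are 200 camera calls.

## Working session

There is one attempt and no reset: what is moved stays moved. The work goes in short steps, Python scripts to look and compute and a shell command to move; the robot and the scene stay as the last step left them, time stands still between calls to the robot, and variables do not carry over. Pictures are saved under pics/ and viewed, at most 14 in all, crops included, and the job is handed in when it is done.

```bash
mkdir -p pics; ls; cat > h.py <<'E'
import numpy as np, cv2
from plant import get_state, read_camera, ctrl
from scipy.spatial.transform import Rotation as R
def cam(n):
    c=read_camera(n); h=c["frame"].shape[0]
    c["f"]=h/2/np.tan(np.radians(c["vfov"])/2); c["Rm"]=R.from_quat(c["orientation"]).as_matrix(); return c
def cloud(c):
    z=c["range_z"]; v,u=np.mgrid[:z.shape[0],:z.shape[1]]
    p=np.stack([(u-c["cx"])/c["f"]*z,(v-c["cy"])/c["f"]*z,z],-1)
    return p@c["Rm"].T+np.array(c["origin"])
def plane(c,u,v,h):
    d=c["Rm"]@np.array([(u-c["cx"])/c["f"],(v-c["cy"])/c["f"],1]); o=np.array(c["origin"]); return o+d*(h-o[2])/d[2]
def proj(c,p):
    q=c["Rm"].T@(np.array(p)-c["origin"]); return c["cx"]+c["f"]*q[0]/q[2], c["cy"]+c["f"]*q[1]/q[2]
def totool(dw):  # world shift -> tool mm
    return R.from_quat(get_state()["tcp_rot"]).inv().apply(dw)*1000
E
python3 - <<'E'
from h import *
s=get_state(); print({k:np.round(v,3).tolist() for k,v in s.items()}); print(R.from_quat(s["tcp_rot"]).as_matrix().round(2))
for n in("scene","top"):
    c=cam(n); cv2.imwrite(f"pics/{n}0.png",c["frame"]); print(n,c["vfov"],c["cx"],c["cy"],np.round(c["origin"],3),c["Rm"].round(2).tolist())
    np.savez(f"{n}0.npz",**c)
E
```

```text
pics
{'time': 0.0, 'qpos': [1.053, 0.287, 1.578, -0.0, 1.279, -0.15], 'dq': [0.001, 0.0, -0.001, 0.001, 0.002, 0.001], 'joint_efforts': [-0.0, -40.598, -29.263, -0.0, 0.006, -0.0], 'eef_pos': [0.242, 0.629, 0.23], 'tcp_rot': [0.183, 0.983, -0.001, -0.0], 'contact_force': [-0.52, -0.594, 0.279], 'wrist_torque': [-0.037, -0.003, 0.01], 'finger_force': 0.0, 'opening': 0.996}
[[-0.93  0.36 -0.  ]
 [ 0.36  0.93 -0.  ]
 [ 0.   -0.   -1.  ]]
scene 47.35960977618194 326.75387836198934 241.47859104131922 [0.014 1.304 0.996] [[-0.9, -0.26, 0.35], [-0.43, 0.53, -0.73], [0.0, -0.81, -0.59]]
top 42.83723435919891 309.9501241140872 239.52090871306714 [0.278 0.253 1.455] [[0.02, -0.98, 0.18], [-1.0, -0.02, -0.01], [0.01, -0.18, -0.98]]
```

View pics/scene0.png

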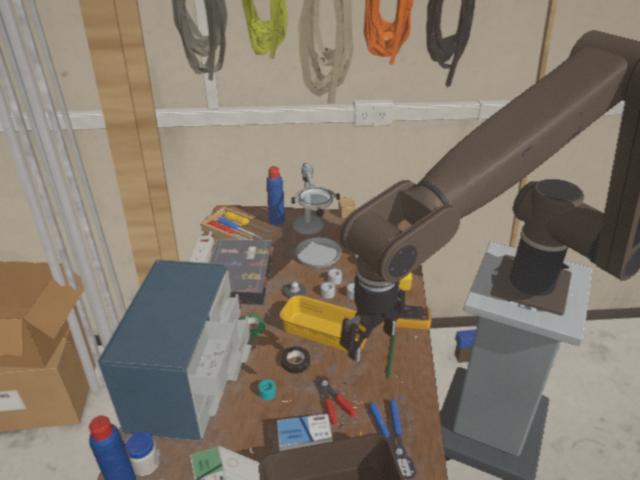

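View pics/top0.png

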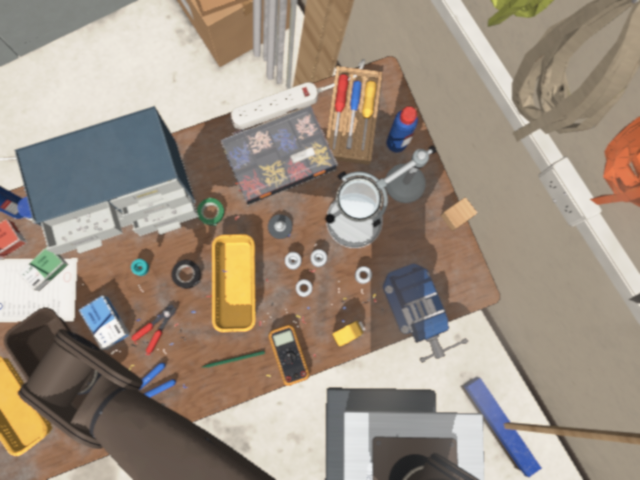

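Scene: the top view shows four sleeves at about (293,260), (319,257), (304,288) and (363,274). The gauge is at (281,225), the basket at (234,283), the dish at (355,215) with the lens over it at (360,197), and the stand foot at (407,182). The turquoise ring at (140,267) is the look-alike.

```bash
python3 - <<'E'
from h import *
c=dict(np.load("top0.npz")); P=cloud(c); g=c["frame"]
cv2.imwrite("pics/crop0.png",cv2.resize(g[130:350,200:480],(785,600),interpolation=cv2.INTER_CUBIC)[:600])
def comp(m,name,amin=20):
    n,l,st,ce=cv2.connectedComponentsWithStats(m.astype(np.uint8))
    for i in range(1,n):
        if st[i,4]>=amin:
            q=P[l==i]; print(name,ce[i].round(1),st[i,4],"mid",((q.min(0)+q.max(0))/2).round(3),"mean",q.mean(0).round(3),"ext",np.ptp(q,0).round(3))
X,Y,Z=P[...,0],P[...,1],P[...,2]
v,u=np.mgrid[:480,:640]
roi=(u>200)&(u<460)&(v>130)&(v<340)&(c["range_z"]>0)
comp(roi&(abs(Z-.028)<.006)&(u>275)&(u<385)&(v>240)&(v<305),"sleeve")
comp(roi&(Z>.006)&(Z<.045)&(u<300)&(u>262)&(v<242)&(v>205),"gauge")
comp(roi&(Z>.025)&(Z<.045)&(u<300)&(u>262)&(v<242)&(v>205),"pin",3)
hsv=cv2.cvtColor(g,cv2.COLOR_BGR2HSV)
ye=(hsv[...,0]>18)&(hsv[...,0]<32)&(hsv[...,1]>140)&roi&(u<262)
comp(ye&(Z>.045),"rim"); comp(ye&(Z<.02),"floor")
cn=max(cv2.findContours((ye).astype(np.uint8),0,2)[0],key=cv2.contourArea)
r=cv2.minAreaRect(cn);print([plane(c,*p,.056).round(3).tolist() for p in cv2.boxPoints(r)])
comp(roi&(Z>.17)&(Z<.235)&(v<240),"lensarm"); comp(roi&(Z>.19)&(Z<.235)&(g.max(-1)<50),"black",5)
comp(roi&(Z>.01)&(Z<.03)&(u>318)&(u<392)&(v>165)&(v<252),"dish rim")
comp(roi&(Z>.236)&(u>380),"post",4)
comp((Z>.004)&(Z<.03)&(u>380)&(u<435)&(v>155)&(v<205),"foot")
for p in [(293,260),(319,257),(304,288),(363,274)]: print(P[p[1]-1:p[1]+2,p[0]-1:p[0]+2,2].round(3).tolist())
E
```

```text
sleeve [317.9 257.3] 128 mid [0.501 0.225 0.028] mean [0.501 0.224 0.028] ext [0.036 0.036 0.011]
sleeve [292.2 259.8] 137 mid [0.495 0.284 0.028] mean [0.494 0.285 0.028] ext [0.037 0.035 0.012]
sleeve [362.7 274.5] 135 mid [0.463 0.119 0.028] mean [0.462 0.118 0.027] ext [0.036 0.036 0.011]
sleeve [303.2 287.4] 133 mid [0.429 0.257 0.028] mean [0.429 0.258 0.027] ext [0.036 0.035 0.012]
gauge [279. 226.] 472 mid [0.579 0.319 0.024] mean [0.578 0.319 0.014] ext [0.06  0.063 0.036]
pin [278.9 224.4] 48 mid [0.578 0.319 0.034] mean [0.577 0.318 0.033] ext [0.017 0.017 0.016]
rim [233.1 283. ] 744 mid [0.435 0.418 0.054] mean [0.434 0.419 0.055] ext [0.222 0.102 0.018]
floor [234.3 284.1] 2761 mid [0.438 0.421 0.006] mean [0.437 0.422 0.003] ext [0.206 0.084 0.029]
[[0.324, 0.459, 0.056], [0.545, 0.47, 0.056], [0.546, 0.372, 0.056], [0.325, 0.365, 0.056]]
lensarm [369.3 191.3] 2708 mid [0.632 0.098 0.201] mean [0.617 0.121 0.204] ext [0.18  0.237 0.052]
black [341.2 174.6] 16 mid [0.651 0.181 0.209] mean [0.651 0.181 0.209] ext [0.011 0.011 0.008]
black [329.7 218. ] 42 mid [0.557 0.20
[... 315 characters left out ...]
0.053 0.014] ext [0.033 0.013 0.01 ]
dish rim [330.7 206.5] 33 mid [0.627 0.194 0.015] mean [0.628 0.195 0.015] ext [0.032 0.019 0.009]
dish rim [355.4 237.3] 115 mid [0.559 0.14  0.018] mean [0.553 0.135 0.017] ext [0.062 0.132 0.016]
foot [394.1 168.6] 73 mid [0.727 0.038 0.014] mean [0.728 0.04  0.012] ext [0.034 0.044 0.018]
foot [406.1 187.6] 860 mid [0.686 0.01  0.017] mean [0.679 0.012 0.016] ext [0.087 0.104 0.025]
[[0.002, 0.002, 0.016], [0.0, -0.001, 0.005], [0.002, 0.002, 0.017]]
[[0.016, 0.017, 0.02], [0.002, 0.002, 0.02], [-0.004, -0.003, 0.012]]
[[-0.001, -0.0, -0.001], [0.001, 0.001, -0.006], [-0.001, 0.002, -0.003]]
[[0.001, -0.005, 0.004], [0.004, 0.0, 0.0], [0.0, 0.0, 0.0]]
```

View pics/crop0.png

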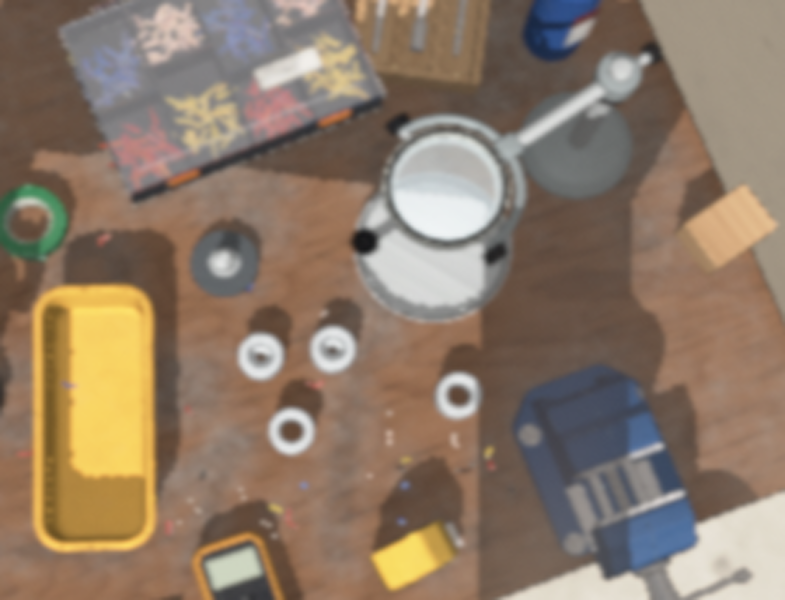

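The crop shows webs (bright inside) probably in the two upper sleeves, crop (262,355) and (333,348). The lower ones, (291,431) and (459,395), look through. The knob is at crop (364,240) and the lens centre at (445,188). I'll fit the dish and the lens geometry.

```bash
python3 - <<'E'
from h import *
from scipy.optimize import least_squares
c=dict(np.load("top0.npz")); P=cloud(c)
pl=lambda a,b,h: plane(c,200+a*280/785,130+b*220/600,h).round(4)
print("lens",pl(445,188,.208),"knob",pl(364,241,.2),"post top",pl(619,72,.222),"foot",pl(578,143,.012))
def circ(q,r=None):
    f=lambda p: np.hypot(q[:,0]-p[0],q[:,1]-p[1])-(p[2] if r is None else r)
    s=least_squares(f,[*q.mean(0)[:2],.05],loss="soft_l1",f_scale=.002); return s.x.round(4),len(q)
X,Y,Z=P[...,0],P[...,1],P[...,2]
m=(Z>.012)&(Z<.024)&(X<.61)&(X>.5)&(Y>.05)&(Y<.23)&(np.hypot(X-.59,Y-.14)>.05)&(np.hypot(X-.59,Y-.14)<.08)
print("dish top",circ(P[m],.066), circ(P[m]))
s=dict(np.load("scene0.npz")); Q=cloud(s); x,y,z=Q[...,0],Q[...,1],Q[...,2]
m=(z>.012)&(z<.024)&(x<.68)&(x>.5)&(y>.05)&(y<.23)&(np.hypot(x-.59,y-.14)>.05)&(np.hypot(x-.59,y-.14)<.09)
print("dish scene",circ(Q[m],.067),circ(Q[m]))
m=(z>.04)&(z<.16)&(np.hypot(x-.69,y-.01)<.04); print("post scene",circ(Q[m],.01), circ(Q[m]))
m=(Z>.195)&(Z<.22)&(np.hypot(X-.603,Y-.14)<.056); print("lens head",((P[m].min(0)+P[m].max(0))/2).round(4),np.ptp(P[m],0).round(3))
A=np.c_[P[m][:,:2],np.ones(m.sum())]; print("lens plane",np.linalg.lstsq(A,P[m][:,2],rcond=None)[0])
m=(Z>.025)&(Z<.25)&(X>.3)&(X<.7)&(Y<.1)&(Y>-.2); print("vise max z",Z[m&(X<.55)&(Y<.05)].max())
for uv in [(293,260),(319,257),(304,288),(363,274)]:
    print(proj(s,plane(c,*uv,.028)))
E
```

```text
lens [0.5986 0.144  0.208 ] knob [0.5574 0.2039 0.2   ] post top [0.6899 0.0146 0.222 ] foot [0.6928 0.011  0.012 ]
dish top (array([0.5952, 0.1401, 0.05  ]), 102) (array([0.5948, 0.14  , 0.0657]), 102)
dish scene (array([0.5949, 0.1406, 0.05  ]), 212) (array([0.5948, 0.1406, 0.0656]), 212)
post scene (array([0.6944, 0.0124, 0.05  ]), 70) (array([0.6938, 0.0148, 0.0081]), 70)
lens head [0.6055 0.1386 0.2053] [0.106 0.106 0.021]
lens plane [-0.00071665  0.00038616  0.20356024]
vise max z 0.09953151718924791
(np.float64(327.9562873877393), np.float64(285.97636664200655))
(np.float64(334.6781153554133), np.float64(272.2500817937135))
(np.float64(354.2265356943754), np.float64(286.98087156947093))
(np.float64(361.71261961462494), np.float64(255.53043043548385))
```

```bash
cat >> h.py <<'E'
def goto(x,y,z,phi=None):
    """tool shift (mm) and yaw (deg) from now to TCP x,y,z with tool y at world angle phi (mod 180), tool down"""
    s=get_state(); M=R.from_quat(s["tcp_rot"]).as_matrix(); cur=np.degrees(np.arctan2(M[1,1],M[0,1]))
    d=M.T@(np.array([x,y,z])-s["eef_pos"])*1000
    yaw=0 if phi is None else (cur-phi+90)%180-90
    print("t",s["time"],"pos",np.round(s["eef_pos"],4),"phi",round(cur,1),"q6",round(s["qpos"][5],2),"-> shift",d.round(1),"yaw",round(yaw,1),"n",int(np.ceil(max(np.linalg.norm(d)/50,abs(yaw)/8.59))))
E
python3 -c "
from h import *
goto(.557,.204,.28,35.2);goto(.557,.204,.181,35.2)"
```

```text
t 0.1 pos [0.2424 0.6293 0.23  ] phi 68.9 q6 -0.15 -> shift [-446.5 -283.9  -49.5] yaw 33.7 n 11
t 0.1 pos [0.2424 0.6293 0.23  ] phi 68.9 q6 -0.15 -> shift [-446.5 -283.7   49.5] yaw 33.7 n 11
```

```bash
python3 -m crank '[[[0,0,-49],0,100],[[-40,-25,-50],4,100],[[-80,-51,-50],8,100],[[-120,-76,-50],12,100],[[-160,-102,-50],16,100],[[-200,-127,-50],20,100],[[-240,-152,-50],24,100],[[-280,-178,-50],28,100],[[-320,-203,-50],32,100],[[-360,-229,-50],34,100]]' 30; python3 -m crank '[[[-40,-25,0],0,100],[[-40,-25,0],0,100],[[-40,-25,0],0,100],[[-40,-25,0],0,100]]';python3 -c "
from h import *
print(get_state()['opening']);goto(.557,.204,.28,35.2)"
```

```text
time: 1.1
eef_pos: [0.4968, 0.285, 0.2808]
tcp_rot: [0.463, 0.886, -0.0, -0.0]
contact_force: [-0.0, 1.0, -0.6]
opening: 0.607
finger_force: 0.0
time: 1.5
eef_pos: [0.4983, 0.2403, 0.2811]
tcp_rot: [0.462, 0.887, 0.0, -0.0]
contact_force: [-0.9, -0.8, -0.2]
opening: 0.607
finger_force: 0.0
0.606644659437969
t 1.5 pos [0.4983 0.2403 0.2811] phi 35.0 q6 -0.34 -> shift [-63.4  27.3   1.1] yaw -0.2 n 2
```

```bash
python3 -m crank '[[[-40,18,0],0,100],[[-63,27,0],0,100],[[-63,27,0],0,100],[[-63,27,0],0,100],[[-63,27,40],0,100],[[-63,27,80],0,100],[[-63,27,103],0,100],[[-63,27,103],0,100],[[-63,27,103],0,100]]'; python3 - <<'E'
from h import *
c=cam("top"); cv2.imwrite("pics/top1.png",cv2.resize(c["frame"][150:270,280:440],(640,480),interpolation=cv2.INTER_CUBIC))
c=cam("scene"); cv2.imwrite("pics/sc1.png",cv2.resize(c["frame"][150:290,230:430],(800,560),interpolation=cv2.INTER_CUBIC))
goto(.557,.204,.178,35.2)
E
```

```text
time: 2.4
eef_pos: [0.5563, 0.2046, 0.1789]
tcp_rot: [0.462, 0.887, 0.0, -0.0]
contact_force: [0.2, 0.8, 0.8]
opening: 0.608
finger_force: 0.0
t 2.5 pos [0.5579 0.2044 0.1809] phi 35.0 q6 -0.43 -> shift [ 0.2 -0.9  2.9] yaw -0.2 n 1
```

View pics/sc1.png

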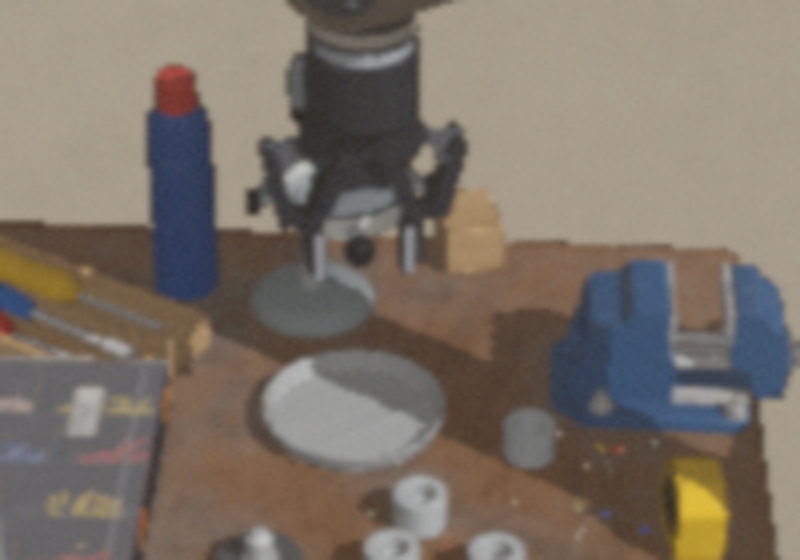

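The knob sits between the open fingers, at about (360,250) in the crop. I'll close on it and swing it 80° counter-clockwise.

```bash
python3 -m crank '[[[0,0,0],0,255],[[0,0,0],0,255],[[0,0,0],0,255],[[0,0,0],0,255],[[0,0,0],0,255],[[0,0,0],0,255]]' 25 | tail -3; python3 -m crank '[[[-2,-33,0],-8,255],[[-9,-65,0],-16,255],[[-20,-96,0],-24,255],[[-36,-124,0],-32,255],[[-55,-151,0],-40,255],[[-78,-175,0],-48,255],[[-104,-195,0],-56,255],[[-132,-211,0],-64,255],[[-162,-223,0],-72,255],[[-194,-231,0],-80,255]]'; python3 - <<'E'
from h import *
goto(.692-.235*np.cos(.44),.013-.235*np.sin(.44),.18,115)
c=cam("top"); cv2.imwrite("pics/top2.png",c["frame"][100:400,200:500])
E
```

```text
contact_force: [1.5, 0.9, 2.0]
opening: 0.238
finger_force: 24.3
time: 4.1
eef_pos: [0.4854, -0.0873, 0.1812]
tcp_rot: [-0.216, 0.976, 0.0, 0.011]
contact_force: [26.3, 15.2, -1.1]
opening: 0.238
finger_force: 24.6
t 4.1 pos [ 0.4854 -0.0873  0.1812] phi 115.0 q6 -2.4 -> shift [5.3 2.8 1. ] yaw 0.0 n 1
```

View pics/top2.png

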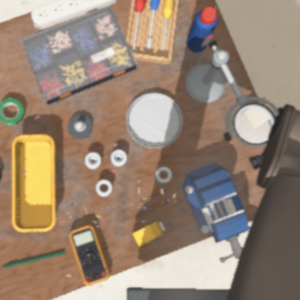

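Picture: the lens has swung to crop (255,121) and the dish at (155,118) is clear. I'll release and go to the lowest sleeve.

```bash
python3 -m crank '[[[0,0,0],0,100],[[0,0,0],0,100],[[0,0,0],0,100],[[0,0,0],0,100],[[0,0,-40],0,100],[[0,0,-80],0,100],[[0,0,-110],8,100],[[0,0,-110],16,100],[[0,0,-110],24,100],[[0,0,-110],32,100]]'; python3 -m crank '[[[0,0,0],8,90],[[0,0,0],16,90],[[0,0,0],24,90],[[0,0,0],32,90],[[0,0,0],40,90],[[0,0,0],48,90],[[0,0,0],56,90],[[0,0,0],64,90],[[0,0,0],72,90],[[0,0,0],80,90]]'|tail -2
python3 -c "
from h import *
goto(.429,.2575,.29,0)"
```

```text
time: 5.15
eef_pos: [0.4781, -0.0874, 0.2884]
tcp_rot: [0.064, 0.998, -0.0, -0.0]
contact_force: [0.6, -0.4, 0.2]
opening: 0.608
finger_force: 0.0
opening: 0.649
finger_force: 0.0
t 6.15 pos [ 0.478  -0.0874  0.2879] phi 2.6 q6 -0.44 -> shift [346.8 -33.1  -2. ] yaw 2.6 n 7
```

```bash
python3 -m crank '[[[45,-4,0],3,90],[[90,-8,0],3,90],[[135,-12,0],3,90],[[180,-16,0],3,90],[[225,-20,0],3,90],[[270,-26,0],3,90],[[315,-30,0],3,90],[[347,-33,0],3,90],[[347,-33,0],3,90],[[347,-33,0],3,90]]'|head -3
cat > sl.py <<'E'
from h import *
def sleeves(n="top",verbose=True):
    c=cam(n); P=cloud(c); X,Y,Z=P[...,0],P[...,1],P[...,2]
    m=(c["range_z"]>0)&(abs(Z-.028)<.007)&(X>.36)&(X<.6)&(Y>.05)&(Y<.34)&(np.hypot(X-.578,Y-.319)>.035)
    nn,l,st,ce=cv2.connectedComponentsWithStats(m.astype(np.uint8))
    for i in range(1,nn):
        if st[i,4]>50:
            q=P[l==i]; print(n,((q.min(0)+q.max(0))/2).round(4),np.ptp(q,0).round(3),st[i,4])
    return c
E
python3 -c "
from sl import *
sleeves();sleeves('scene')
goto(.429,.2575,.016,0)"
```

```text
time: 7.15
eef_pos: [0.4271, 0.2575, 0.2879]
tcp_rot: [0.707, 0.708, -0.001, 0.0]
top [0.4623 0.119  0.0278] [0.036 0.035 0.013] 134
scene [0.4628 0.1195 0.0278] [0.038 0.046 0.013] 89
scene [0.5015 0.2261 0.0268] [0.04  0.044 0.011] 102
scene [0.4929 0.2873 0.0275] [0.042 0.038 0.013] 111
scene [0.4285 0.2573 0.0277] [0.036 0.043 0.013] 102
t 7.25 pos [0.4277 0.2564 0.2881] phi -0.1 q6 0.34 -> shift [  1.3   1.4 272.1] yaw -0.1 n 6
```

```bash
python3 -m crank '[[[1,1,50],0,90],[[1,1,100],0,90],[[1,1,150],0,90],[[1,1,200],0,90],[[1,1,240],0,90],[[1,1,265],0,90],[[1,1,282],0,90],[[1,1,282],0,90],[[1,1,282],0,90]]'; python3 -m crank '[[[0,0,0],0,255],[[0,0,0],0,255],[[0,0,0],0,255],[[0,0,0],0,255],[[0,0,0],0,255],[[0,0,-50],0,255],[[0,0,-100],0,255],[[0,0,-120],0,255]]' 30
python3 -c "
from h import *
goto(.578,.319,.126,0)"
```

```text
time: 8.15
eef_pos: [0.4294, 0.2572, 0.0067]
tcp_rot: [0.708, 0.706, -0.0, 0.0]
contact_force: [-0.4, -0.3, 0.2]
opening: 0.647
finger_force: 0.0
time: 8.95
eef_pos: [0.4313, 0.2591, 0.1315]
tcp_rot: [0.707, 0.707, 0.004, 0.002]
contact_force: [0.6, -0.4, -0.5]
opening: 0.423
finger_force: 30.5
t 8.95 pos [0.4313 0.2591 0.1315] phi -0.1 q6 0.34 -> shift [ 60.  146.6   6.9] yaw -0.1 n 4
```

```bash
python3 -m crank '[[[15,37,2],0,255],[[30,73,5],0,255],[[45,110,7],0,255],[[60,147,7],0,255],[[60,147,7],0,255],[[60,147,40],0,255],[[60,147,70],0,255],[[60,147,70],0,255],[[60,147,70],0,255]]'
python3 - <<'E'
from h import *
for i in range(3): goto(.578,.319,.06,0); c=cam("scene")
P=cloud(c); np.savez("sc.npz",**c)
m=(P[...,2]>.05)&(P[...,2]<.09)&(np.hypot(P[...,0]-.578,P[...,1]-.319)<.035)
print(P[m].min(0),P[m].max(0),m.sum())
u,v=map(int,proj(c,[.578,.319,.06])); cv2.imwrite("pics/g1.png",cv2.resize(c["frame"][v-40:v+40,u-50:u+50],(800,640)[:2],interpolation=cv2.INTER_CUBIC)[:600])
E
```

```text
time: 9.85
eef_pos: [0.5749, 0.3176, 0.056]
tcp_rot: [0.707, 0.707, -0.001, -0.0]
contact_force: [0.5, -0.2, -0.5]
opening: 0.425
finger_force: 30.5
t 9.85 pos [0.5749 0.3176 0.056 ] phi -0.1 q6 0.35 -> shift [ 1.4  3.1 -4. ] yaw -0.1 n 1
t 9.9 pos [0.5762 0.3181 0.0577] phi -0.1 q6 0.35 -> shift [ 1.   1.8 -2.3] yaw -0.1 n 1
t 9.95 pos [0.5769 0.3183 0.0587] phi -0.1 q6 0.35 -> shift [ 0.7  1.1 -1.3] yaw -0.1 n 1
[0.54339843 0.3024963  0.05059786] [0.60906732 0.33906317 0.08995068] 272
```

View pics/g1.png

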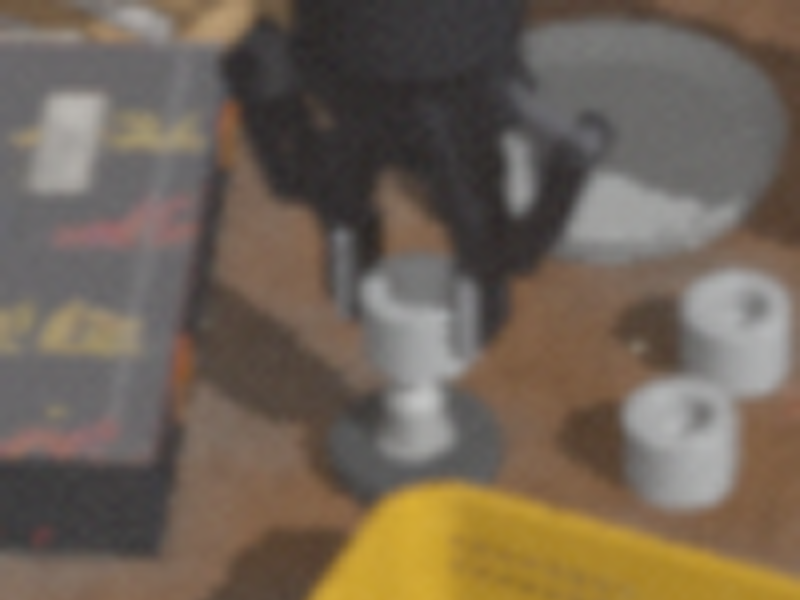

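The sleeve hangs over the pin, centred to about 3 px, with the sleeve at (420,310) and the pin at (417,410). The other two visible sleeves clearly have webs with small pilot holes.

```bash
python3 -m crank '[[[0,1,10],0,255],[[0,1,20],0,255],[[0,1,28],0,255],[[0,1,34],0,255],[[0,1,38],0,255],[[0,1,38],0,255],[[0,1,38],0,255]]'; python3 -m crank '[[[0,0,0],0,90],[[0,0,0],0,90],[[0,0,0],0,90],[[0,0,-40],0,90],[[0,0,-90],0,90],[[0,-50,-130],0,90],[[0,-100,-130],0,90],[[0,-100,-130],0,90]]'
cat > gz.py <<'E'
from h import *
for n in("top","scene"):
    c=cam(n); P=cloud(c); r=np.hypot(P[...,0]-.578,P[...,1]-.319); m=(r<.026)&(P[...,2]>.02)&(P[...,2]<.08)
    q=P[m]; t=np.percentile(q[:,2],95) if len(q) else 0; k=q[q[:,2]>t-.006] if len(q) else q
    print(n,"top z",round(t,4),"mid",((k.min(0)+k.max(0))/2).round(4),np.ptp(k,0).round(3),len(q))
E
python3 gz.py; python3 -c "
from h import *
goto(.578,.319,.02,0)"
```

```text
time: 10.7
eef_pos: [0.578, 0.3181, 0.0202]
tcp_rot: [0.708, 0.707, 0.001, 0.0]
contact_force: [-1.0, -0.9, 7.7]
opening: 0.425
finger_force: 31.1
time: 11.5
eef_pos: [0.4728, 0.3179, 0.1486]
tcp_rot: [0.707, 0.707, -0.001, -0.001]
contact_force: [-0.2, -0.3, -0.2]
opening: 0.646
finger_force: 0.0
t 11.55 pos [0.4729 0.318  0.1481] phi 0.0 q6 0.41 -> shift [  1.  105.5 127.8] yaw 0.0 n 4Traceback (most recent call last):
  File "gz.py", line 5, in <module>
    print(n,"top z",round(t,4),"mid",((k.min(0)+k.max(0))/2).round(4),np.ptp(k,0).round(3),len(q))
                                       ~~~~~^^^
    return umr_minimum(a, axis, None, out, keepdims, initial, where)
ValueError: zero-size array to reduction operation minimum which has no identity
```

```bash
sed -i 's/("top","scene")/("scene",)/' gz.py; python3 gz.py; python3 -c "
from h import *
goto(.578,.319,.021,0)"
```

```text
scene top z 0.0424 mid [0.5761 0.3196 0.0411] [0.038 0.036 0.009] 178
t 11.6 pos [0.475 0.318 0.148] phi 0.0 q6 0.41 -> shift [  1.  103.1 126.9] yaw 0.0 n 4
```

It is seated: top at about 40 mm, so this one is through-bored. I'll regrasp it and take it to the basket.

```bash
python3 -m crank '[[[1,50,0],0,90],[[1,103,0],0,90],[[1,103,0],0,90],[[1,103,50],0,90],[[1,103,95],0,90],[[1,103,126],0,90],[[1,103,126],0,90],[[1,103,126],0,90]]';  python3 -m crank '[[[0,0,0],0,255],[[0,0,0],0,255],[[0,0,0],0,255],[[0,0,0],0,255],[[0,0,0],0,255],[[0,0,-50],0,255],[[0,0,-100],0,255],[[0,0,-120],0,255],[[0,0,-120],0,255]]' 30
python3 -c "
from h import *
goto(.47,.418,.14,3);goto(.47,.418,.017,3)"
```

```text
time: 12.4
eef_pos: [0.5802, 0.3185, 0.0215]
tcp_rot: [0.708, 0.707, -0.001, -0.0]
contact_force: [1.1, 1.0, 1.3]
opening: 0.648
finger_force: 0.0
time: 13.3
eef_pos: [0.5835, 0.32, 0.1493]
tcp_rot: [0.707, 0.707, 0.006, 0.003]
contact_force: [0.4, 0.6, 0.5]
opening: 0.419
finger_force: 32.3
t 13.3 pos [0.5835 0.32   0.1493] phi -0.1 q6 0.35 -> shift [  97.9 -113.7    8.3] yaw -3.1 n 4
t 13.3 pos [0.5835 0.32   0.1493] phi -0.1 q6 0.35 -> shift [  97.4 -115.2  131.3] yaw -3.1 n 5
```

```bash
python3 -m crank '[[[30,-30,0],-3,255],[[60,-65,0],-3,255],[[98,-110,0],-3,255],[[98,-110,0],-3,255],[[98,-110,0],-3,255],[[98,-110,50],-3,255],[[98,-110,100],-3,255],[[98,-110,125],-3,255],[[98,-110,125],-3,255]]';python3 -c "
from h import *
goto(.47,.418,.017,3)"
```

```text
time: 14.2
eef_pos: [0.4703, 0.415, 0.0144]
tcp_rot: [0.689, 0.724, -0.002, -0.0]
contact_force: [0.7, -0.4, -0.5]
opening: 0.415
finger_force: 35.8
t 14.2 pos [0.4703 0.415  0.0144] phi 2.8 q6 0.51 -> shift [ 3.  -0.1 -2.6] yaw -0.2 n 1
```

```bash
python3 -m crank '[[[0,0,0],0,90],[[0,0,0],0,90],[[0,0,0],0,90],[[0,0,-50],0,90],[[0,0,-100],0,90],[[0,0,-140],0,90],[[-45,0,-140],0,90],[[-90,0,-140],0,90],[[-135,0,-140],0,90],[[-180,0,-140],0,90]]'|tail -2;python3 -m crank '[[[-40,0,0],0,90],[[-80,0,0],0,90],[[-110,0,0],3,90],[[-110,0,0],3,90],[[-110,0,0],3,90]]'|head -2;python3 -c "
from sl import *
sleeves('scene')
goto(.4625,.1192,.006,0)"
```

```text
opening: 0.65
finger_force: 0.0
time: 15.7
eef_pos: [0.4851, 0.1269, 0.1578]
scene [0.4621 0.1193 0.0278] [0.037 0.041 0.014] 87
scene [0.5005 0.2264 0.028 ] [0.038 0.041 0.014] 100
scene [0.4934 0.2866 0.0275] [0.035 0.041 0.013] 112
t 15.75 pos [0.485  0.1276 0.1577] phi -0.1 q6 0.06 -> shift [ -8.5 -22.6 151.7] yaw -0.1 n 4
```

```bash
python3 -m crank '[[[-8,-22,0],0,90],[[-8,-22,0],0,90],[[-8,-22,50],0,90],[[-8,-22,100],0,90],[[-8,-22,135],0,90],[[-8,-22,151],0,90],[[-8,-22,151],0,90],[[-8,-22,151],0,90]]'|head -2;  python3 -m crank '[[[0,0,0],0,255],[[0,0,0],0,255],[[0,0,0],0,255],[[0,0,0],0,255],[[0,0,0],0,255],[[0,0,-50],0,255],[[0,0,-100],0,255],[[0,0,-120],0,255],[[0,0,-120],0,255],[[0,0,-120],0,255]]' 30
python3 -c "
from h import *
goto(.578,.319,.126,0)"
```

```text
time: 16.55
eef_pos: [0.4636, 0.1201, 0.0067]
time: 17.55
eef_pos: [0.4623, 0.1192, 0.1259]
tcp_rot: [0.708, 0.707, -0.0, -0.0]
contact_force: [-0.0, 0.3, -1.0]
opening: 0.432
finger_force: 30.6
t 17.55 pos [0.4623 0.1192 0.1259] phi -0.1 q6 0.04 -> shift [200.  115.4  -0.2] yaw -0.1 n 5
```

```bash
python3 -m crank '[[[40,23,0],0,255],[[80,46,0],0,255],[[120,69,0],0,255],[[160,92,0],0,255],[[200,115,0],0,255],[[200,115,0],0,255],[[200,115,40],0,255],[[200,115,68],0,255],[[200,115,68],0,255],[[200,115,68],0,255]]'|head -2
python3 - <<'E'
from h import *
for i in range(3): goto(.578,.319,.019,0); c=cam("scene")
P=cloud(c)
m=(P[...,2]>.055)&(P[...,2]<.085)&(np.hypot(P[...,0]-.578,P[...,1]-.319)<.03)&(c["frame"].min(-1)>110)
print(P[m].min(0),P[m].max(0),m.sum())
E
```

```text
time: 18.55
eef_pos: [0.5765, 0.3182, 0.0561]
t 18.55 pos [0.5765 0.3182 0.0561] phi -0.1 q6 0.35 -> shift [ 0.8  1.6 37.1] yaw -0.1 n 1
t 18.6 pos [0.5781 0.3188 0.0583] phi -0.1 q6 0.35 -> shift [ 0.2 -0.  39.3] yaw -0.1 n 1
t 18.65 pos [0.5789 0.3192 0.0596] phi -0.1 q6 0.35 -> shift [-0.2 -1.  40.6] yaw -0.1 n 1
[0.55078067 0.30175866 0.05501122] [0.59379161 0.33999636 0.08463911] 145
```

```bash
python3 -m crank '[[[0,0,10],0,255],[[0,0,20],0,255],[[0,0,28],0,255],[[0,0,34],0,255],[[0,0,38],0,255],[[0,0,38],0,255],[[0,0,38],0,255]]'; python3 -m crank '[[[0,0,0],0,90],[[0,0,0],0,90],[[0,0,0],0,90],[[0,0,-40],0,90],[[0,0,-90],0,90],[[0,-50,-130],0,90],[[0,-100,-130],0,90],[[0,-100,-130],0,90],[[0,-100,-130],0,90]]'|head -2
python3 gz.py; python3 -c "
from h import *
goto(.578,.319,.021,0)"
```

```text
time: 19.4
eef_pos: [0.5784, 0.3194, 0.0204]
tcp_rot: [0.708, 0.707, 0.0, 0.0]
contact_force: [1.8, 2.0, -0.7]
opening: 0.43
finger_force: 30.6
time: 20.3
eef_pos: [0.4764, 0.3194, 0.1504]
scene top z 0.0432 mid [0.5773 0.3181 0.0413] [0.038 0.042 0.008] 172
t 20.35 pos [0.4779 0.3193 0.1503] phi -0.0 q6 0.41 -> shift [ -0.3 100.1 129.4] yaw -0.0 n 4
```

This one is seated too (a through bore), so it goes in the basket at x about 0.395.

```bash
python3 -m crank '[[[0,50,0],0,90],[[0,100,0],0,90],[[0,100,0],0,90],[[0,100,50],0,90],[[0,100,95],0,90],[[0,100,129],0,90],[[0,100,129],0,90],[[0,100,129],0,90]]'|head -2;  python3 -m crank '[[[0,0,0],0,255],[[0,0,0],0,255],[[0,0,0],0,255],[[0,0,0],0,255],[[0,0,0],0,255],[[0,0,-50],0,255],[[0,0,-100],0,255],[[0,0,-120],0,255],[[0,0,-120],0,255]]' 30
python3 -m crank '[[[30,-45,0],-3,255],[[60,-90,0],-3,255],[[96,-135,0],-3,255],[[96,-184,0],-3,255],[[96,-184,0],-3,255],[[96,-184,50],-3,255],[[96,-184,100],-3,255],[[96,-184,124],-3,255],[[96,-184,124],-3,255],[[96,-184,124],-3,255]]';python3 -c "
from h import *
goto(.395,.4145,.017,3)"
```

```text
time: 21.15
eef_pos: [0.5785, 0.3189, 0.0206]
time: 22.05
eef_pos: [0.5807, 0.3203, 0.1472]
tcp_rot: [0.707, 0.707, 0.004, 0.002]
contact_force: [0.7, -0.4, 0.0]
opening: 0.429
finger_force: 36.1
time: 23.05
eef_pos: [0.3935, 0.4143, 0.0154]
tcp_rot: [0.689, 0.725, -0.002, -0.0]
contact_force: [-0.1, 0.7, -0.3]
opening: 0.43
finger_force: 36.5
t 23.05 pos [0.3935 0.4143 0.0154] phi 2.9 q6 0.58 -> shift [ 0.1  1.5 -1.6] yaw -0.1 n 1
```

```bash
python3 -m crank '[[[0,0,0],0,90],[[0,0,0],0,90],[[0,0,0],0,90],[[0,0,-50],0,90],[[0,0,-100],0,90],[[0,0,-140],3,90],[[-35,26,-140],3,90],[[-70,52,-140],3,90],[[-105,80,-140],3,90],[[-121,105,-140],3,90]]'|tail -2;python3 -m crank '[[[0,0,0],0,90],[[0,0,0],0,90]]'|head -2;python3 -c "
from sl import *
c=sleeves('scene')
cv2.imwrite('pics/sc3.png',c['frame'][180:400,220:460])
goto(.4934,.2866,.006,0)"
```

```text
opening: 0.645
finger_force: 0.0
time: 24.25
eef_pos: [0.5055, 0.2995, 0.1574]
scene [0.4997 0.2235 0.0269] [0.036 0.041 0.012] 97
scene [0.4941 0.2854 0.0273] [0.037 0.042 0.012] 106
t 24.3 pos [0.5048 0.3001 0.1573] phi -0.1 q6 0.36 -> shift [-13.5 -11.3 151.3] yaw -0.1 n 4
```

View pics/sc3.png

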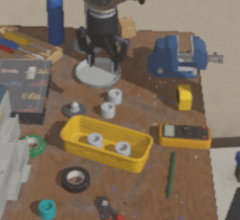

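Both good sleeves stand in the basket at crop (95,138) and (123,148). The two webbed ones are still at (115,96) and (107,110). Next is the one at y = 0.286.

```bash
python3 -m crank '[[[-14,-11,0],0,90],[[-14,-11,0],0,90],[[-14,-11,50],0,90],[[-14,-11,100],0,90],[[-14,-11,135],0,90],[[-14,-11,151],0,90],[[-14,-11,151],0,90],[[-14,-11,151],0,90]]'|head -2;  python3 -m crank '[[[0,0,0],0,255],[[0,0,0],0,255],[[0,0,0],0,255],[[0,0,0],0,255],[[0,0,0],0,255],[[0,0,-50],0,255],[[0,0,-100],0,255],[[0,0,-120],0,255],[[0,0,-120],0,255],[[0,0,-120],0,255]]' 30
python3 -c "
from h import *
goto(.578,.319,.126,0)"
```

```text
time: 25.1
eef_pos: [0.4954, 0.2869, 0.0078]
time: 26.1
eef_pos: [0.494, 0.2858, 0.1263]
tcp_rot: [0.708, 0.707, 0.0, 0.0]
contact_force: [-0.2, -0.9, -1.7]
opening: 0.436
finger_force: 30.5
t 26.1 pos [0.494  0.2858 0.1263] phi -0.1 q6 0.35 -> shift [33.3 84.   0.3] yaw -0.1 n 2
```

```bash
python3 -m crank '[[[15,40,0],0,255],[[33,84,0],0,255],[[33,84,0],0,255],[[33,84,40],0,255],[[33,84,68],0,255],[[33,84,80],0,255],[[33,84,86],0,255],[[33,84,91],0,255],[[33,84,91],0,255],[[33,84,91],0,255]]'
python3 -c "
from h import *
goto(.578,.319,.033,0)"
```

```text
time: 27.1
eef_pos: [0.5784, 0.3191, 0.0358]
tcp_rot: [0.708, 0.707, 0.0, 0.0]
contact_force: [1.6, 2.0, -2.6]
opening: 0.439
finger_force: 30.5
t 27.1 pos [0.5784 0.3191 0.0358] phi -0.1 q6 0.35 -> shift [-0.1 -0.4  2.8] yaw -0.1 n 1
```

```bash
python3 -m crank '[[[0,0,1],0,255],[[0,0,2],0,255],[[0,0,3],0,255],[[0,0,4],0,255],[[0,0,4],0,255]]' | grep -E "pos|contact"; python3 -m crank '[[[0,0,0],0,90],[[0,0,0],0,90],[[0,0,0],0,90],[[0,0,-40],0,90],[[0,0,-80],0,90],[[0,-50,-120],0,90],[[0,-100,-120],0,90],[[0,-100,-120],0,90],[[0,-100,-120],0,90]]'|head -2
python3 gz.py; python3 -c "
from h import *
goto(.578,.319,.033,0)"
```

```text
eef_pos: [0.5786, 0.3192, 0.0351]
contact_force: [-5.1, -1.4, 12.8]
time: 28.5
eef_pos: [0.4766, 0.3189, 0.151]
scene top z 0.0566 mid [0.5763 0.3194 0.0552] [0.036 0.041 0.009] 201
t 28.55 pos [0.478  0.3189 0.151 ] phi -0.0 q6 0.41 -> shift [  0.2 100.  118. ] yaw -0.0 n 4
```

It hangs up 14 mm higher, so it has a web and goes to the dish, on its left half.

```bash
python3 -m crank '[[[0,50,0],0,90],[[0,100,0],0,90],[[0,100,0],0,90],[[0,100,50],0,90],[[0,100,90],0,90],[[0,100,118],0,90],[[0,100,118],0,90],[[0,100,118],0,90]]'|head -2;  python3 -m crank '[[[0,0,0],0,255],[[0,0,0],0,255],[[0,0,0],0,255],[[0,0,0],0,255],[[0,0,0],0,255],[[0,0,-50],0,255],[[0,0,-80],0,255],[[0,0,-80],0,255],[[0,0,-80],0,255]]' 30
python3 -m crank '[[[-45,5,0],0,255],[[-90,10,0],0,255],[[-135,17,0],0,255],[[-156,17,0],0,255],[[-156,17,0],0,255],[[-156,17,0],0,255],[[-156,17,0],0,255]]';python3 -c "
from h import *
goto(.595,.163,.014,0)"
```

```text
time: 29.35
eef_pos: [0.5788, 0.3185, 0.0327]
time: 30.25
eef_pos: [0.5783, 0.319, 0.114]
tcp_rot: [0.708, 0.707, 0.0, 0.0]
contact_force: [0.4, -1.1, -1.4]
opening: 0.434
finger_force: 31.1
time: 30.95
eef_pos: [0.5942, 0.1637, 0.1121]
tcp_rot: [0.707, 0.707, -0.001, -0.001]
contact_force: [0.1, -0.7, -0.7]
opening: 0.435
finger_force: 31.1
t 30.95 pos [0.5942 0.1637 0.1121] phi -0.0 q6 0.1 -> shift [-0.8  1.  98.1] yaw -0.0 n 2
```

```bash
python3 -m crank '[[[0,0,40],0,255],[[0,0,80],0,255],[[0,0,94],0,255],[[0,0,99],0,255],[[0,0,99],0,255],[[0,0,99],0,255]]'|grep -E "pos|contact"; python3 -m crank '[[[0,0,0],0,108],[[0,0,0],0,108],[[0,0,0],0,108],[[0,0,0],0,108],[[0,0,-50],0,108],[[0,0,-100],0,90],[[0,0,-140],0,90],[[30,-50,-140],0,90],[[60,-85,-140],0,90],[[60,-85,-140],0,90]]'|head -2; python3 -m crank '[[[0,0,0],0,90],[[0,0,0],0,90]]'|head -2;python3 -c "
from sl import *
c=sleeves('scene')
goto(.4997,.2235,.006,0)"
```

```text
eef_pos: [0.5957, 0.1637, 0.015]
contact_force: [-0.8, -0.2, -0.0]
time: 32.55
eef_pos: [0.5062, 0.2252, 0.1541]
time: 32.75
eef_pos: [0.5109, 0.2226, 0.1546]
scene [0.5856 0.1623 0.028 ] [0.027 0.042 0.014] 75
scene [0.5012 0.2242 0.0274] [0.038 0.043 0.012] 97
t 32.8 pos [0.5112 0.2224 0.1545] phi -0.1 q6 0.23 -> shift [  1.1 -11.6 148.5] yaw -0.1 n 3
```

```bash
python3 -m crank '[[[2,-10,0],0,90],[[2,-10,0],0,90],[[2,-10,50],0,90],[[2,-10,100],0,90],[[2,-10,135],0,90],[[2,-10,148],0,90],[[2,-10,148],0,90],[[2,-10,148],0,90]]'|head -2;  python3 -m crank '[[[0,0,0],0,255],[[0,0,0],0,255],[[0,0,0],0,255],[[0,0,0],0,255],[[0,0,0],0,255],[[0,0,-50],0,255],[[0,0,-100],0,255],[[0,0,-120],0,255],[[0,0,-120],0,255],[[0,0,-120],0,255]]' 30
python3 -c "
from h import *
goto(.578,.319,.126,0)"
```

```text
time: 33.6
eef_pos: [0.5018, 0.2252, 0.0079]
time: 34.6
eef_pos: [0.4999, 0.2249, 0.1264]
tcp_rot: [0.708, 0.707, 0.0, 0.0]
contact_force: [0.3, 0.6, -1.7]
opening: 0.436
finger_force: 30.5
t 34.6 pos [0.4999 0.2249 0.1264] phi -0.1 q6 0.24 -> shift [94.2 78.   0.5] yaw -0.1 n 3
```

```bash
python3 -m crank '[[[31,26,0],0,255],[[62,52,0],0,255],[[94,78,0],0,255],[[94,78,0],0,255],[[94,78,40],0,255],[[94,78,75],0,255],[[94,78,85],0,255],[[94,78,90],0,255],[[94,78,93],0,255],[[94,78,93],0,255]]'|grep -E "pos|cont"
python3 -m crank '[[[0,0,1],0,255],[[0,0,2],0,255],[[0,0,2],0,255]]' | grep -E "pos|contact"; python3 -m crank '[[[0,0,0],0,90],[[0,0,0],0,90],[[0,0,0],0,90],[[0,0,-40],0,90],[[0,0,-80],0,90],[[0,-50,-120],0,90],[[0,-100,-120],0,90],[[0,-100,-120],0,90],[[0,-100,-120],0,90]]'|head -2
python3 gz.py; python3 -c "
from h import *
goto(.578,.319,.033,0)"
```

```text
eef_pos: [0.5777, 0.3185, 0.0343]
contact_force: [-1.4, -0.5, 4.5]
eef_pos: [0.5778, 0.3185, 0.0342]
contact_force: [-4.6, -1.9, 11.9]
time: 36.8
eef_pos: [0.4765, 0.319, 0.151]
scene top z 0.0559 mid [0.577  0.3172 0.054 ] [0.038 0.042 0.008] 201
t 36.85 pos [0.478  0.3189 0.151 ] phi -0.0 q6 0.41 -> shift [1.00e-01 1.00e+02 1.18e+02] yaw -0.0 n 4
```

This one has a web as well, so it goes to the dish's right half.

```bash
python3 -m crank '[[[0,50,0],0,90],[[0,100,0],0,90],[[0,100,0],0,90],[[0,100,50],0,90],[[0,100,90],0,90],[[0,100,118],0,90],[[0,100,118],0,90],[[0,100,118],0,90]]'|head -2;  python3 -m crank '[[[0,0,0],0,255],[[0,0,0],0,255],[[0,0,0],0,255],[[0,0,0],0,255],[[0,0,0],0,255],[[0,0,-50],0,255],[[0,0,-80],0,255],[[0,0,-80],0,255],[[0,0,-80],0,255]]' 30|grep -E "pos|open"
python3 -m crank '[[[-45,5,0],0,255],[[-90,10,0],0,255],[[-135,17,0],0,255],[[-180,17,0],0,255],[[-203,17,0],0,255],[[-203,17,0],0,255],[[-203,17,0],0,255],[[-203,17,0],0,255]]'|grep -E "pos|open";python3 -c "
from h import *
goto(.595,.116,.014,0)"
```

```text
time: 37.65
eef_pos: [0.5788, 0.3185, 0.0327]
eef_pos: [0.5783, 0.319, 0.1141]
opening: 0.437
eef_pos: [0.5942, 0.1168, 0.1121]
opening: 0.434
t 39.35 pos [0.5942 0.1168 0.1121] phi -0.0 q6 0.03 -> shift [-0.9  1.  98.1] yaw -0.0 n 2
```

```bash
python3 -m crank '[[[0,0,40],0,255],[[0,0,80],0,255],[[0,0,94],0,255],[[0,0,99],0,255],[[0,0,99],0,255],[[0,0,99],0,255]]'|grep -E "pos|contact"; python3 -m crank '[[[0,0,0],0,108],[[0,0,0],0,108],[[0,0,0],0,108],[[0,0,0],0,108],[[0,0,-50],0,108],[[0,0,-100],0,100],[[0,0,-150],0,100],[[0,0,-200],0,100],[[0,0,-270],0,100]]'|head -2
python3 - <<'E'
from sl import *
c=sleeves("scene"); cv2.imwrite("pics/sc4.png",cv2.resize(c["frame"][150:370,230:430],(800,600)[:2]))
t=cam("top"); P=cloud(t); X,Y,Z=P[...,0],P[...,1],P[...,2]; g=t["frame"]
m=(g.max(-1)<60)&(Z>.19)&(Z<.225)&(np.hypot(X-.692,Y-.013)<.27)&(np.hypot(X-.692,Y-.013)>.14)&(Y<.1)
n,l,st,ce=cv2.connectedComponentsWithStats(m.astype(np.uint8))
for i in range(1,n):
    if st[i,4]>6: q=P[l==i]; print(ce[i].round(1),st[i,4],((q.min(0)+q.max(0))/2).round(4),plane(t,*ce[i],.2).round(4))
goto(.48,-.085,.29,115)
E
```

```text
eef_pos: [0.5957, 0.1168, 0.015]
contact_force: [-0.1, -0.3, -0.8]
time: 40.85
eef_pos: [0.5946, 0.1157, 0.2665]
scene [0.5861 0.1419 0.0279] [0.027 0.09  0.014] 156
[481.6 210.4] 14 [ 0.5782 -0.1136  0.2089] [ 0.5808 -0.1164  0.2   ]
[471.1 254.1] 18 [ 0.484  -0.0887  0.212 ] [ 0.487  -0.0911  0.2   ]
t 40.95 pos [0.5991 0.116  0.2751] phi -0.1 q6 0.03 -> shift [-201.1 -118.6  -17.1] yaw 64.9 n 8
```

View pics/sc4.png

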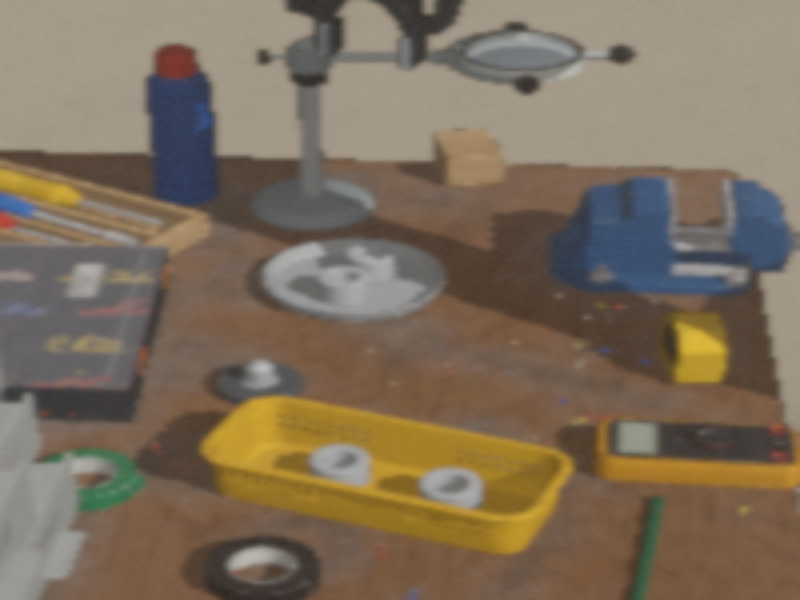

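The picture shows the dish at (352,278) with both rejects, the two good sleeves in the basket at (340,462) and (452,487), and the lens at right with its knob at (620,55), level. Next I pinch the knob, with the yaw turned to tool-y ≈ 116°.

```bash
python3 -m crank '[[[0,0,-15],-8,100],[[-30,-10,-15],-16,100],[[-60,-25,-15],-24,100],[[-90,-45,-15],-32,100],[[-120,-65,-15],-40,100],[[-150,-85,-15],-48,100],[[-180,-100,-15],-56,100],[[-207,-114,-15],-64,100],[[-207,-114,-15],-72,100],[[-207,-114,-15],-80,100]]'|grep pos; python3 -m crank '[[[0,0,0],-8,100],[[0,0,0],-16,100],[[0,0,0],-24,100],[[0,0,0],-32,100],[[0,0,0],-36,100],[[0,0,0],-36,100],[[0,0,0],-36,100]]'|head -2;python3 -c "
from h import *
goto(.485,-.091,.178,116.6)"
```

```text
eef_pos: [0.4801, -0.092, 0.2789]
time: 42.65
eef_pos: [0.4806, -0.091, 0.279]
t 42.65 pos [ 0.4806 -0.091   0.279 ] phi 115.8 q6 -2.42 -> shift [ -4.   -1.9 101. ] yaw -0.8 n 3
```

```bash
python3 -m crank '[[[-3,-1,0],0,100],[[-3,-1,40],0,100],[[-3,-1,80],0,100],[[-3,-1,101],0,100],[[-3,-1,101],0,100],[[-3,-1,101],0,100]]'|grep -E "pos|cont"; python3 -m crank '[[[0,0,0],0,255],[[0,0,0],0,255],[[0,0,0],0,255],[[0,0,0],0,255],[[0,0,0],0,255],[[0,0,0],0,255]]' 25;python3 -c "
from h import *
goto(.692-.2345*.607,.013+.2345*.794,.178,37.4)"
```

```text
eef_pos: [0.4843, -0.0907, 0.1788]
contact_force: [-1.0, 0.2, 1.1]
time: 43.85
eef_pos: [0.4849, -0.0909, 0.1792]
tcp_rot: [-0.224, 0.975, -0.001, 0.001]
contact_force: [3.4, -0.1, 1.7]
opening: 0.238
finger_force: 24.3
t 43.85 pos [ 0.4849 -0.0909  0.1792] phi 115.9 q6 -2.41 -> shift [-185.   232.6    1.2] yaw 78.5 n 10
```

```bash
python3 -m crank '[[[-2,33,0],8,255],[[-8,65,0],16,255],[[-18,96,0],24,255],[[-33,125,0],32,255],[[-53,152,0],40,255],[[-75,176,0],48,255],[[-100,197,0],56,255],[[-129,214,0],64,255],[[-159,227,0],72,255],[[-185,232,0],79,255]]'; python3 -m crank '[[[0,0,0],0,255],[[0,0,0],0,255],[[0,0,0],0,255]]';python3 -c "
from h import *
goto(.692-.2345*.607,.013+.2345*.794,.178,37.4)"
```

```text
time: 44.85
eef_pos: [0.549, 0.1998, 0.1782]
tcp_rot: [0.448, 0.894, -0.001, -0.001]
contact_force: [-1.0, -0.1, 2.2]
opening: 0.236
finger_force: 24.7
time: 45.15
eef_pos: [0.5478, 0.1989, 0.178]
tcp_rot: [0.446, 0.895, -0.0, -0.001]
contact_force: [0.0, 3.4, 0.6]
opening: 0.236
finger_force: 24.7
t 45.15 pos [0.5478 0.1989 0.178 ] phi 37.0 q6 -0.47 -> shift [-0.8  1.7 -0. ] yaw -0.4 n 1
```

```bash
python3 -m crank '[[[0,2,8],0,255],[[-2,2,16],0,255],[[-4,2,23],0,255],[[-6,2,30],0,255],[[-8,2,34],0,255],[[-10,2,38],0,255],[[-10,2,38],0,255],[[-10,2,38],0,255]]'; python3 -m crank '[[[0,0,0],0,100],[[0,0,0],0,100],[[0,0,0],0,100],[[0,0,0],0,100],[[0,0,-40],0,100],[[0,0,-80],0,100],[[0,0,-130],0,100],[[0,0,-130],0,100]]'|head -2
python3 - <<'E'
from h import *
goto(.3,.55,.25)
t=cam("scene"); P=cloud(t); np.savez("s5.npz",**t); g=t["frame"]; X,Y,Z=P[...,0],P[...,1],P[...,2]
cv2.imwrite("pics/sc5.png",cv2.resize(g[150:300,250:450],(800,600)))
E
```

```text
time: 45.95
eef_pos: [0.5565, 0.1913, 0.1396]
tcp_rot: [0.447, 0.895, -0.001, 0.0]
contact_force: [1.3, -3.5, -0.2]
opening: 0.233
finger_force: 25.3
time: 46.75
eef_pos: [0.5603, 0.193, 0.2802]
t 46.75 pos [0.5603 0.193  0.2802] phi 36.9 q6 -0.48 -> shift [441.9   6.1  27. ] yaw 0 n 9
```

View pics/sc5.png

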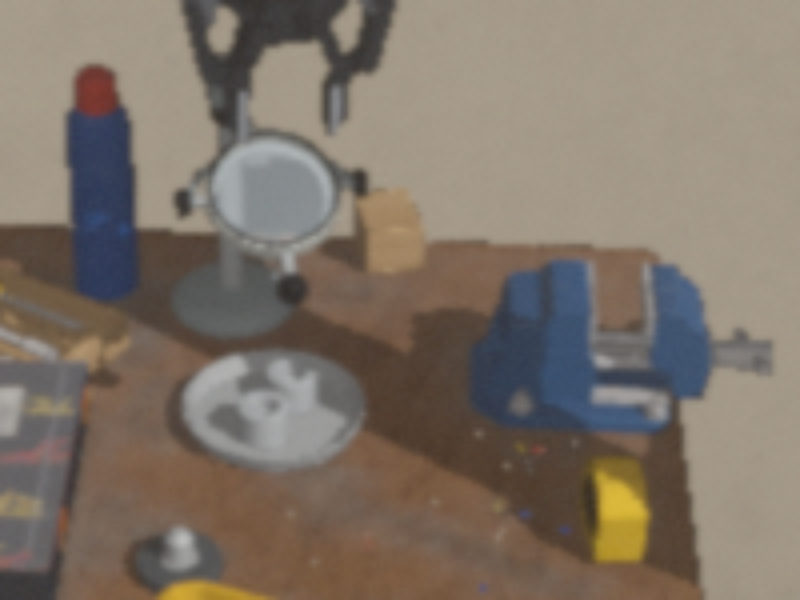

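The head is tilted with the knob down at (290,290), and the dish holds both rejects. I'll retreat and measure the tilt and centring from above.

```bash
python3 -m crank '[[[45,0,0],0,100],[[90,0,0],0,100],[[135,0,0],0,100],[[180,0,0],0,100],[[225,0,0],0,100],[[270,0,0],0,100],[[315,0,0],0,100],[[360,0,0],0,100],[[360,0,0],0,100],[[360,0,0],0,100]]'|head -2
python3 - <<'E'
from h import *
for n in ("top","scene"):
    t=cam(n); P=cloud(t); g=t["frame"]; X,Y,Z=P[...,0],P[...,1],P[...,2]
    a=np.array([-.607,.794]); r=(X-.692)*a[0]+(Y-.013)*a[1]; s=-(X-.692)*a[1]+(Y-.013)*a[0]
    m=(abs(r-.16)<.055)&(abs(s)<.055)&(Z>.15)&(Z<.25)
    A=np.c_[r[m],s[m],np.ones(m.sum())]; k=np.ones(m.sum(),bool)
    for _ in range(4): co=np.linalg.lstsq(A[k],Z[m][k],rcond=None)[0]; k=abs(A@co-Z[m])<.006
    q=P[m][k]; print(n,"slopes deg",np.degrees(np.arctan(co[:2])).round(1),"z at centre",(co@[.16,0,1]).round(4),"mid",((q.min(0)+q.max(0))/2).round(4),k.sum())
    b=(abs(r-.225)<.03)&(abs(s)<.04)&(Z>.13)&(Z<.21)&(g.max(-1)<70); q=P[b]; print("knob",len(q),q.mean(0).round(4),q.max(0).round(4),"r,s",r[b].mean().round(4),s[b].mean().round(4))
    d=(np.hypot(X-.595,Y-.14)<.06)&(abs(Z-.03)<.006); print("dish sleeves",P[d].min(0).round(3),P[d].max(0).round(3))
t=cam("top"); cv2.imwrite("pics/top6.png",cv2.resize(t["frame"][130:350,200:480],(785,600),interpolation=cv2.INTER_CUBIC))
E
```

```text
time: 47.8
eef_pos: [0.3389, 0.48, 0.2686]
top slopes deg [-26.8  -0.4] z at centre 0.2022 mid [0.5979 0.1391 0.1986] 1350
knob 39 [0.5529 0.1912 0.173 ] [0.5608 0.1983 0.1783] r,s 0.2259 0.0023
dish sleeves [0.573 0.097 0.024] [0.609 0.18  0.036]
scene slopes deg [-28.7  -0.7] z at centre 0.2026 mid [0.5943 0.142  0.2   ] 737
knob 47 [0.5519 0.1961 0.1675] [0.563  0.2053 0.1772] r,s 0.2305 0.0001
dish sleeves [0.574 0.089 0.024] [0.611 0.183 0.036]
```

View pics/top6.png

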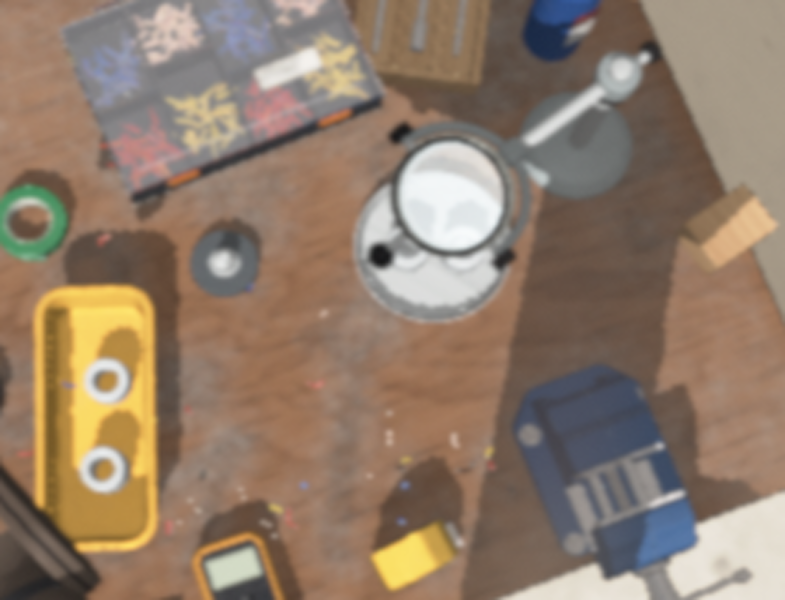

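The top view shows the lens at crop (450,195), the knob at (380,257), two rings in the basket and an empty gauge pin. I'll check the knob height by triangulating across the two views.

```bash
python3 - <<'E'
from h import *
def knob(c):
    P=cloud(c); r=np.hypot(P[...,0]-.552,P[...,1]-.196); g=c["frame"]
    m=((r<.03)&(P[...,2]>.13)&(P[...,2]<.2)&(g.max(-1)<75)).astype(np.uint8)
    n,l,st,ce=cv2.connectedComponentsWithStats(m); i=1+st[1:,4].argmax()
    x,y,w,h=st[i,:4]; print(ce[i],st[i,4],w,h); return ce[i]
o=[];d=[]
for n in("top","scene"):
    c=cam(n); u,v=knob(c); k=c["Rm"]@np.array([(u-c["cx"])/c["f"],(v-c["cy"])/c["f"],1]); o.append(np.array(c["origin"])); d.append(k/np.linalg.norm(k))
t=np.linalg.lstsq(np.c_[d[0],-d[1]],o[1]-o[0],rcond=None)[0]
p,q=o[0]+t[0]*d[0],o[1]+t[1]*d[1]; m=(p+q)/2; print(p,q,"tilt",np.degrees(np.arcsin((.2-m[2])/.075)),"r",np.hypot(m[0]-.692,m[1]-.013))
E
```

```text
[335.25 223.5 ] 44 8 8
[322.54 221.64] 50 8 8
[0.55429705 0.1907025  0.16403157] [0.55458372 0.19079929 0.16408831] tilt 28.633216945786803 r 0.22476215989456758
```

```bash
python3 -c "
from h import *
print(ctrl.sign_off())"
```

```text
the job is handed in; nothing more can be done
None
```

I handed the job in after trying all four sleeves on the gauge. The two through-bored ones are in the basket, the two webbed ones are in the dish, and the lens is centred over the dish at about 29° (views gave 27–30°), knob edge down; no verdict came back.

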